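# Clip on the temperature logger, then hold the battery box open

## Task

Take the spring-clip temperature logger off its parking stand and clip it, pushed fully down, on the middle of the upright steel tab on the left side of the grey battery box, and let go of it. Only then lift the box's lid (it has a lifting bar at the front) to 60 degrees from shut and hold it still there with the fingers: it falls shut if released, so the program finishes while holding it. Leave everything else on the bench alone.

Things in the scene. Friction and masses are not known exactly. Their poses are not given: they have to be found in the camera images.
- box: Open-topped grey steel box fixed to the bench, 160 (its x) x 240 (its y) x 110 mm high, without the lid. Origin: centre of its underside, on the bench. Its -x side faces the robot; z up. The lid is hinged on its far (+x) rim; an upright tab stands out of its left (+y) wall.
- tab (a point): Middle of the top edge of the box's tab: an upright bare steel plate, 4 mm thick (box x), standing out 76 mm along box y from the left wall (this point is 38 mm from the wall), its top edge 95 mm and its lower edge 45 mm above the bench. Axes as the box's.
- lid_bar (a point): Middle of the lid's lifting bar: a round steel bar, 10 mm diameter, 120 mm long along box y, carried by two 10 mm wide arms centred 55 mm either side of its middle; 205 mm from the hinge, with 40 mm free between bar axis and the lid's front edge. About 114 mm above the bench when shut. x and z axes turn with the lid (x points from the bar to the hinge).
- lid_hinge (a point): Middle of the lid's hinge axis, which runs along box y, 80 mm behind the box's centre, 110 mm above the bench. With the lid shut the bar's middle is 205 mm in front of this point (box -x) and 4 mm higher, and it swings about it.
- lid (a joint): Lid angle, rad: 0 shut (level), grows as the bar end rises and goes back; stop at 1.35; 60 degrees = 1.047. Lid about 0.55 kg; it falls shut from any angle when released.
- stand: Parking stand fixed to the bench: grey base 85 x 85 x 14 mm with an upright steel plate 70 mm long (its x), 4 mm thick (its y), top edge 76 mm above the bench, on which the logger is clipped at the start. Origin: centre of the base's underside.
- logger: The logger: a clip like a clothes peg, about 0.08 kg, jaws down, two flat steel handles up. Origin: middle of the pivot pin, which runs along its x; jaws open along its y. The seat that rests on a plate's top edge when fully down is 12 mm below the origin, jaw tips 38 mm below. A white pod on its +x end reaches 27 mm from the origin; the -x end 20 mm.
- logger_grip (a point): Point between the logger's handles, 34 mm above its origin: where to squeeze, fingers closing along the logger's y. Handles are 22 mm wide (x) and reach 53 mm above the origin; over both (y) 48 mm at the top when clipped on a plate, 26 mm and parallel when fully squeezed. Axes as the logger's.
- jaw (a joint): Angle of each jaw arm, rad: 0 with the jaws flat on a 4 mm plate, 0.22 fully squeezed (jaw tips 20 mm apart); sprung shut, about 9 N on each handle to open fully.
- dcell_a: Bystander, to be left alone: a black round cell with a copper band standing upright, 33 mm across and 58 mm high. Origin: centre of its underside.
- dcell_b: Bystander, to be left alone: a second such cell, upright, 33 mm across and 58 mm high. Origin: centre of its underside.
- nine_volt: Bystander, to be left alone: a small black rectangular battery standing upright, 26.5 x 17.5 x 46 mm. Origin: centre of its underside.
- lantern: Bystander, to be left alone: a blue square lantern battery, standing, 67 x 67 x 100 mm. Origin: centre of its underside.
- pack: Bystander, to be left alone: a flat black camera battery pack, 75 x 40 x 22 mm. Origin: centre of its underside.
- driver: Bystander, to be left alone: a screwdriver about 200 mm long lying flat, handle towards its -x.
Things that resemble listed ones, but are neither listed nor needed, are in the scene too. What is shaped like the logger but purple or yellow is not meant.

How it is judged:
On the way, in this order (a step that is already met when the one before it is completed fails the run):
1. the logger is clipped fully down on the middle of the box's tab and let go (x of logger in the frame of tab between -0.006 and 0.006 m and y of logger in the frame of tab between -0.02 and 0.02 m and z of logger in the frame of tab between 0.004 and 0.02 m and angle between logger's own z axis and vertical below 0.2 rad and angle between the y axis of logger and the x axis of box, either way round below 0.25 rad and value of joint jaw below 0.06 rad and contact force between logger and box above 0.2 N and contact force between logger and the fingers below 0.1 N), for 0.3 s.
2. the lid is raised to about 60 degrees (value of joint lid between 0.925 and 1.17 rad), for 0.2 s.
At the end, for the whole second after the job is handed in: The lid is held at rest by the fingers at 60 degrees within 7 degrees, and the logger sits clipped on the tab, released: seat within 8 mm of the tab's top edge, within 20 mm of the tab's middle along it, upright within 11 degrees (all of step 1 and all of step 2 and velocity of joint lid between -0.06 and 0.06 rad/s and contact force between the fingers and box above 0.4 N); the arm keeps its last pose, push and grip.
It fails at once if the lid is lifted before the logger is on the tab (value of joint lid above 0.15 rad and distance between logger and tab above 0.04 m).
It fails at once if another thing on the bench is disturbed (moved by more than 30 mm) (distance of any of dcell_a, dcell_b, nine_volt, lantern, pack, driver from where it was at the start of the episode above 0.03 m).
It also fails if it takes over 64 s, if anything falls off the work surface, if the arm or the gripper's body presses on something with over 40 N, if the wrist force passes 120 N, or if a joint passes its speed limit or range.

## Robot

A 6-joint arm with a two-finger parallel gripper is mounted at the origin on the work surface. World frame = base frame: x ahead of the robot, y to its left, z up, the work surface at z = 0. Lengths are in m, angles in rad, forces in N, time in s.
With the tool pointing down it reaches from about 0.375 to 0.9 m from the base axis. Payload 3.1 kg.
Tool frame: the origin (TCP) lies midway between the tips of the shut fingers; the grasp point (between the pads) lies 19 mm behind it; x points along the fingers, y is the direction in which the jaws open and shut, and the axes are right-handed (so a half turn about x gives the same grasp; the last joint's range is limited). The gripper opens to 87 mm and grips with 3 to 60 N. Pads are 19 mm wide; open, the fingers measure 117 mm over their backs; the gripper's body (75 mm by 190 mm) begins 51 mm behind the grasp point.
Start: joints at [0.987, 0.527, 1.433, -0, 1.181, -0.178], TCP at [0.247, 0.574, 0.223] pointing down, gripper open.
Joint ranges: [-3.08, 3.08], [-0.75, 2.2], [0.22, 2.44], [-1.43, 4.57], [0, 2.65], [-2.85, 2.85]. Speed limits (rad/s): [2.79, 2.79, 3.14, 3.14, 3.14, 3.14].

## Interface

Orientations are given as a unit quaternion [x, y, z, w].
In Python, from rig import get_obs, imaging, robot gives the robot as it stands.
- The arm moves only by the shell command python3 -m inch 'ROWS' [FORCE]. ROWS is JSON, a list of rows, each a list of 3 entries, a list of its own where there are three numbers: the finger opening in mm, from 0 to 87, then the shift along the tool's x, y, z in mm, then the turn, a rotation vector about the tool's x, y, z in degrees. In form: [[grip, [dx, dy, dz], [wx, wy, wz]], ...]. A call has 1 to 12 rows; each row shifts and turns the pose as measured when the row begins, along the tool's axes as they then stand; what a row does not reach is not made up. A row lasts 1/8 s, in which the tool goes at most 62.5 mm and 10.7 degrees, less where a joint would pass 70% of its speed; a pose out of reach is approached as far as the arm can. A call with a gripper value outside its range is refused whole. The fingers move at their own pace and stop on an object; FORCE is the grip in N (left out, the last holds). Time passes only in rows, so rows that do not move let the fingers close. It gives the time, the measured TCP pose, the force and the opening at its end, in the units of the state.
- get_obs(): the state, without advancing time (a new reading comes with each control period).
- imaging.camera(name): name is "scene" or "top" or "wrist"; returns the picture (400x640x3 uint8, red, green, blue); there is no depth.
- imaging.camera_params(name): a dict with "camera_matrix" (3x3 intrinsics, pixels), "k1" (the pictures are not rectified: a ray, as slopes to the right and down, at radius r is drawn at 1 + k1 r^2 times it, then the intrinsics apply), "xyz" and "rotation" of the camera in the world. Camera axes: x right, y down, z forward; pixel columns grow to the right and rows downward; lengths in m; the calibration is good to about 2 mm. A picture is of the moment at which its call begins: read the wrist's pose just before it. camera_params takes no time and is no camera call; for the wrist camera it gives the pose at the moment of the call.
- robot.hand_in(): hands the job in, once; it reports no verdict.
Trained networks look in the newest picture that a camera, given by its name, has taken for a name from the list of things; names that differ only in an ending like _2 or _b are one class to them, and where a whole thing is asked for, a point or a joint stands for the part that bears it (a point fixed in the world has none). Each returns a list of dicts, best first, with "confidence" (0 to 1); they miss things now and then, are a little off and sometimes report something else, mostly with a low value. They report only what shows in the picture. A call takes as long as a camera call. They do not tell look-alikes from the thing itself.
- imaging.cut_out(camera, target): "pixels" (400x640 bool, what is visible of it) and "box" ([centre column, centre row, width, height] in pixels, round what is visible of it).
- imaging.tip_of(camera, target): "pixel" ([column, row] in pixels: a listed point, or the origin of a listed thing).
The state is a dict: "time": time; "q": joint angles; "joint_velocities": joint speeds; "joint_torque": joint torques, N m; "position": TCP position; "tool_rot": TCP orientation; "ft_force": force on the tool from outside, world axes, zero at the start; "moment": the same for the moment, N m; "grip_width": finger opening in m.
Only numpy, scipy, OpenCV 4.12 (cv2) and the standard library are available. Lean on these libraries where they do the work, as an engineer would, in place of code of your own. Each camera call takes 0.05 s, during which the arm holds its last target. There are 200 camera calls.

## Working session

There is one attempt and no reset: what is moved stays moved. The work goes in short steps, Python scripts to look and compute and a shell command to move; the robot and the scene stay as the last step left them, time stands still between calls to the robot, and variables do not carry over. Pictures are saved under pics/ and viewed, about 8 in all and at most 12, crops included, and the job is handed in when it is done.

```bash
ls; mkdir -p pics
cat > h.py <<'E'
import numpy as np, cv2, json
from rig import get_obs, imaging, robot
from scipy.spatial.transform import Rotation as R
def save(cam,fn,crop=None,scale=1):
    im=imaging.camera(cam)
    im2=im
    if crop: c0,r0,c1,r1=crop; im2=im[r0:r1,c0:c1]
    im2=cv2.resize(im2,None,fx=scale,fy=scale,interpolation=cv2.INTER_CUBIC)
    cv2.imwrite('pics/'+fn,im2[:,:,::-1]); return im
def rot(p):
    r=np.array(p['rotation'],float)
    return r if r.shape==(3,3) else R.from_quat(r).as_matrix()
def ray(p,px):
    K=np.array(p['camera_matrix']); d=np.array([(px[0]-K[0,2])/K[0,0],(px[1]-K[1,2])/K[1,1]])
    u=d.copy()
    for _ in range(20): u=d/(1+p['k1']*(u@u))
    v=rot(p)@np.array([u[0],u[1],1]); return np.array(p['xyz'],float),v/np.linalg.norm(v)
def atz(p,px,z):
    o,v=ray(p,px); return o+v*(z-o[2])/v[2]
def proj(p,X):
    c=rot(p).T@(np.array(X)-np.array(p['xyz'])); u=c[:2]/c[2]; u=u*(1+p['k1']*(u@u)); K=np.array(p['camera_matrix'])
    return np.array([K[0,0]*u[0]+K[0,2],K[1,1]*u[1]+K[1,2]])
def tri(obs):
    A=np.zeros((3,3));b=np.zeros(3);
    for p,px in obs:
        o,v=ray(p,px);M=np.eye(3)-np.outer(v,v);A+=M;b+=M@o
    X=np.linalg.solve(A,b); return X,[np.round(proj(p,X)-px,1) for p,px in obs]
E
python3 - <<'E'
from h import *
np.set_printoptions(precision=3,suppress=True)
for c in ['scene','top']:
    save(c,c+'0.png',scale=1.25)
    p=imaging.camera_params(c); print(c,p['xyz'],p['k1'],np.array(p['camera_matrix']).tolist())
    for n in ['tab','lid_bar','lid_hinge','box','stand','logger','logger_grip']:
        print(n,[(np.round(d['pixel']).tolist(),round(d['confidence'],2)) for d in imaging.tip_of(c,n)][:4])
o=get_obs();print(o['position'],R.from_quat(o['tool_rot']).as_matrix(),o['ft_force'],o['time'])
E
```

```text
pics
scene [1.285 0.48  0.733] -0.019329899446526973 [[436.0279760754452, 0.0, 318.14279810470845], [0.0, 436.0279760754452, 196.04836430758021], [0.0, 0.0, 1.0]]
tab [([355.0, 207.0], 0.6), ([222.0, 159.0], 0.58), ([217.0, 143.0], 0.44)]
lid_bar [([304.0, 167.0], 0.92)]
lid_hinge [([284.0, 217.0], 0.84), ([456.0, 320.0], 0.6)]
box [([296.0, 232.0], 0.86), ([181.0, 224.0], 0.69), ([456.0, 323.0], 0.6)]
stand [([224.0, 180.0], 0.84)]
logger [([220.0, 157.0], 0.96), ([238.0, 149.0], 0.84), ([178.0, 175.0], 0.82), ([428.0, 219.0], 0.71)]
logger_grip [([174.0, 162.0], 0.89), ([240.0, 142.0], 0.79), ([218.0, 143.0], 0.74), ([380.0, 194.0], 0.22)]
top [0.406 0.066 1.374] -0.03125449183317771 [[456.1484014042212, 0.0, 318.72182083898633], [0.0, 456.1484014042212, 200.7477719907136], [0.0, 0.0, 1.0]]
tab [([273.0, 197.0], 0.75)]
lid_bar [([337.0, 223.0], 0.71), ([431.0, 214.0], 0.59)]
lid_hinge [([321.0, 154.0], 0.66)]
box [([326.0, 185.0], 0.84), ([182.0, 153.0], 0.4)]
stand [([417.0, 215.0], 0.78), ([336.0, 221.0], 0.61)]
logger [([430.0, 212.0], 0.72), ([431.0, 255.0], 0.55), ([463.0, 195.0], 0.49)]
logger_grip [([463.0, 191.0], 0.76), ([433.0, 211.0], 0.66), ([431.0, 257.0], 0.52)]
[0.247 0.574 0.223] [[ 0.     0.395  0.919]
 [ 0.     0.919 -0.395]
 [-1.     0.     0.   ]] [-0.088  0.652  0.219] 0.8
```

View pics/scene0.png

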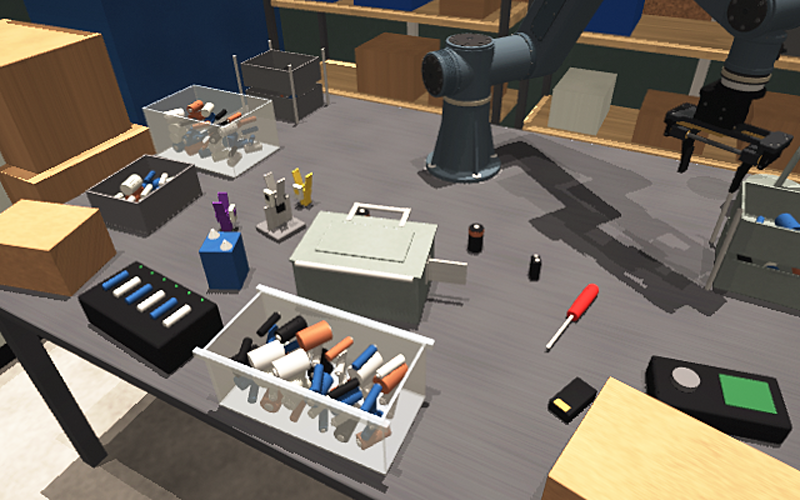

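View pics/top0.png

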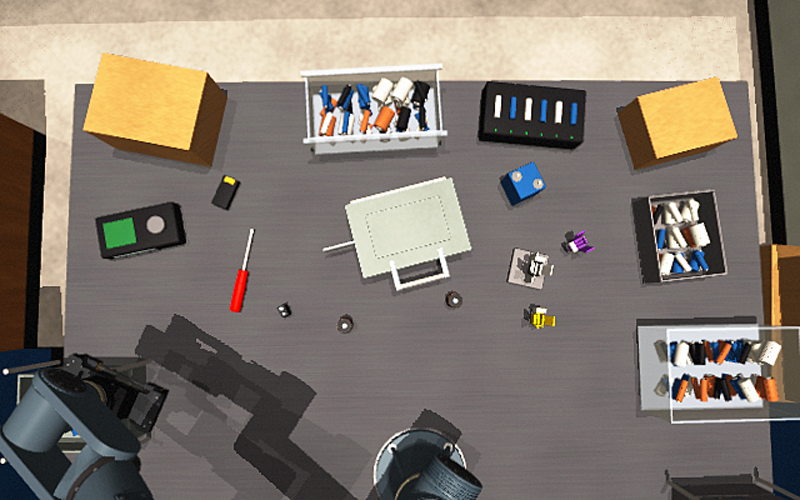

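Scene shows three peg-shaped things: white or grey on the stand at native scene (220,157) / top (430,212), purple at (178,175) / (463,195), and yellow at (240,149) / (431,255). The white one is on the grey stand and is neither purple nor yellow, so it fits. I'll measure and confirm in a crop.

Run:
```python
from h import *
np.set_printoptions(precision=4,suppress=True)
s=imaging.camera_params('scene');t=imaging.camera_params('top')
for n,a,b in [('tab',(355,207),(273,197)),('bar',(304,167),(337,223)),('hinge',(284,217),(321,154)),('logger',(220,157),(430,212)),('grip',(218,143),(433,211)),('stand',(224,180),(417,215))]:
    print(n,*tri([(s,np.array(a)),(t,np.array(b))]))
a=save('top','topc.png')
b=imaging.camera('scene')
A=cv2.resize(a[130:230,250:490],None,fx=3.3,fy=3.3,interpolation=3)
B=cv2.resize(b[110:200,160:280],None,fx=3,fy=3,interpolation=3)
o=np.zeros((600,792,3),np.uint8);o[:330,:792]=A[:330,:792];o[330:600,:360]=B[:270]
C=cv2.resize(b[150:260,230:390],None,fx=2.45,fy=2.45,interpolation=3);o[330:599,365:365+392]=C[:269]
cv2.imwrite('pics/crop1.png',o[:,:,::-1])
for px in [(330,0)]: pass
# bar ends/lid corners at z
for nm,px,z in [('lid corners',(277,162),.112),('',(360,143),.112),('',(376,198),.112),('',(290,221),.112),('tab end',(259,199.5),.095),('tab root',(284,193),.095),('bar',(337,223),.114)]:
    print(nm,atz(t,px,z))
```

```text
tab [0.5303 0.1731 0.0959] [array([ 0.3, -0. ]), array([ 0.2, -0.1])]
bar [ 0.4549 -0.0053  0.1138] [array([0.5, 0. ]), array([ 0.4, -0.2])]
hinge [0.6473 0.0419 0.104 ] [array([-2.2, -0.1]), array([-1.5,  0.9])]
logger [ 0.4822 -0.268   0.0893] [array([-0.9, -0.1]), array([-0.7,  0.5])]
grip [ 0.4825 -0.265   0.1355] [array([-0.6, -0.1]), array([-0.5,  0.3])]
stand [ 0.4831 -0.2558  0.0132] [array([2.2, 0.2]), array([ 1.8, -1.2])]
lid corners [0.6266 0.1611 0.112 ]
 [ 0.6787 -0.0724  0.112 ]
 [ 0.5229 -0.114   0.112 ]
 [0.4613 0.1256 0.112 ]
tab end [0.5234 0.2132 0.095 ]
tab root [0.5411 0.1429 0.095 ]
bar [ 0.4543 -0.0042  0.114 ]
```

View pics/crop1.png

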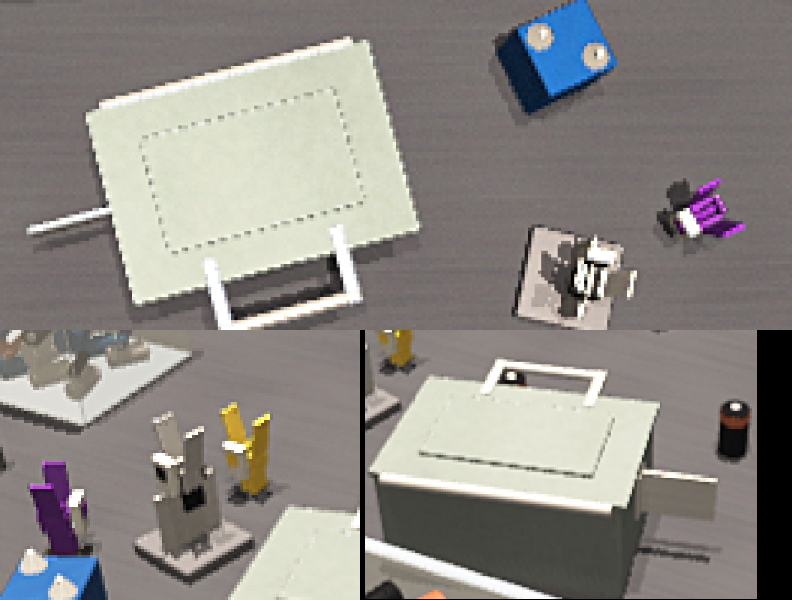

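The crop confirms it: the white and grey peg sits clipped on the plate of the grey stand (top about (430,212)), while the purple and yellow pegs stand on the bench itself. I'll go above it.

```bash
python3 -m inch '[[87,[-12,-39.5,41.5],[0,0,0]],[87,[-12,-39.5,41.5],[0,0,0]],[87,[-12,-39.5,41.5],[0,0,0]],[87,[-12,-39.5,41.5],[0,0,0]],[87,[-12,-39.5,41.5],[0,0,0]],[87,[-12,-39.5,41.5],[0,0,0]],[87,[-12,-39.5,41.5],[0,0,0]],[87,[-12,-39.5,41.5],[0,0,0]],[87,[-12,-39.5,41.5],[0,0,0]]]'; python3 -m inch '[[87,[0,-49,21],[0,0,0]],[87,[0,-49,21],[0,0,0]],[87,[0,-49,21],[0,0,0]],[87,[0,-49,21],[0,0,0]],[87,[0,-49,21],[0,0,0]],[87,[0,0,0],[0,0,0]]]'
python3 - <<'E'
from h import *
np.set_printoptions(precision=4,suppress=True)
o=get_obs(); print(o['position'],o['q'],R.from_quat(o['tool_rot']).as_matrix())
p=imaging.camera_params('wrist');T=R.from_quat(o['tool_rot']).as_matrix()
print('cam in tool',T.T@(np.array(p['xyz'])-o['position']), T.T@rot(p), proj(p,[.482,-.265,.09]))
save('wrist','w1.png')
for n in ['logger','logger_grip','stand','tab','lid_bar']: print(n,[(np.round(d['pixel']).tolist(),round(d['confidence'],2)) for d in imaging.tip_of('wrist',n)])
E
```

```text
time: 2.02
position: [0.4564, 0.0908, 0.3342]
tool_rot: [0.141, 0.691, -0.138, 0.696]
ft_force: [0.5, -0.2, 0.1]
grip_width: 0.087
time: 2.78
position: [0.4607, -0.1894, 0.3365]
tool_rot: [0.143, 0.687, -0.141, 0.699]
ft_force: [-0.6, 1.0, -1.4]
grip_width: 0.0872
[ 0.4607 -0.1894  0.3365] [-0.6207  0.2201  1.5967  0.0097  1.3104 -1.7905] [[ 0.0172  0.3925  0.9196]
 [-0.0008  0.9197 -0.3925]
 [-0.9999  0.006   0.0161]]
cam in tool [-0.1624  0.0003 -0.0711] [[ 0.0006 -0.2581  0.9661]
 [ 1.      0.0009 -0.0004]
 [-0.0007  0.9661  0.2581]] [280.3682 201.5547]
logger [([278.0, 197.0], 0.81), ([240.0, 128.0], 0.74)]
logger_grip [([235.0, 129.0], 0.94)]
stand [([290.0, 188.0], 0.77), ([494.0, 10.0], 0.72), ([586.0, 2.0], 0.24)]
tab [([575.0, 118.0], 0.98), ([277.0, 204.0], 0.57)]
lid_bar [([446.0, 110.0], 0.9)]
```

View pics/w1.png

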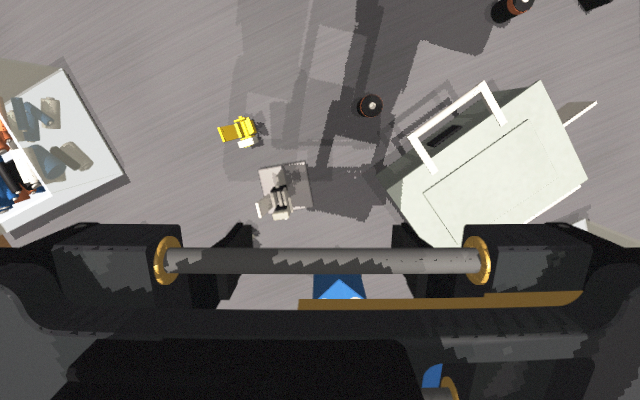

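The wrist picture shows the logger on its stand at (278,197), yellow peg at (240,130), box on the right. I'll go nearer for the orientation.

```bash
python3 -m inch '[[87,[30,-31,30],[0,0,0]],[87,[30,-31,30],[0,0,0]],[87,[30,0,10],[0,0,0]],[87,[0,0,0],[0,0,0]]]'
python3 - <<'E'
from h import *
np.set_printoptions(precision=4,suppress=True)
p=imaging.camera_params('wrist')
c=proj(p,[.482,-.265,.1]).astype(int);print(c)
x0=max(0,c[0]-100);y0=max(0,c[1]-75);print(x0,y0)
save('wrist','w2.png',(x0,y0,x0+200,y0+150),4)
for n in ['logger','logger_grip','stand','tab','lid_bar']: print(n,[(np.round(d['pixel']).tolist(),round(d['confidence'],2)) for d in imaging.tip_of('wrist',n)])
E
```

```text
time: 3.58
position: [0.5062, -0.2651, 0.2473]
tool_rot: [0.137, 0.687, -0.135, 0.701]
ft_force: [0.3, -0.1, 0.2]
grip_width: 0.0869
[312 165]
212 90
logger [([254.0, 226.0], 0.78), ([310.0, 160.0], 0.72), ([264.0, 71.0], 0.61)]
logger_grip [([260.0, 66.0], 0.88), ([311.0, 163.0], 0.69), ([249.0, 234.0], 0.61)]
stand [([314.0, 153.0], 0.84)]
tab []
lid_bar [([546.0, 39.0], 0.6)]
```

View pics/w2.png

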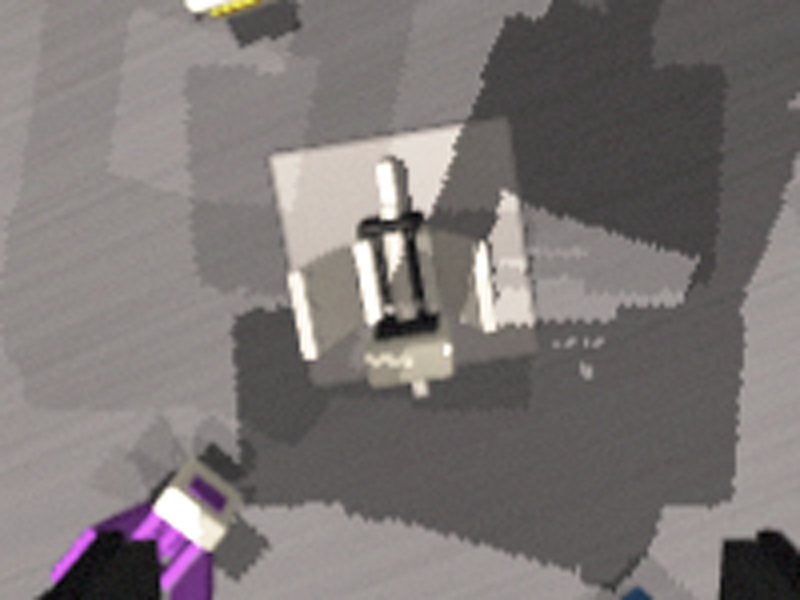

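Crop w2 shows the stand's white peg from above: handle tops (native) at about (287.7,169) and (333.7,161.5), pod towards image bottom (312,180), plate end at (309,131). The purple peg is to its lower left.

Run:
```python
from h import *
np.set_printoptions(precision=4,suppress=True)
p=imaging.camera_params('wrist')
f=lambda x,y,z:atz(p,(212+x/4,90+y/4),z)
L0,L1,R0,R1=f(297,275,.141),f(310,358,.141),f(482,243,.141),f(492,328,.141)
print('handles',L0,L1,R0,R1,'mid',(L0+L1+R0+R1)/4, np.linalg.norm((L0+L1-R0-R1)/2))
d=(L1-L0+R1-R0);n=(R0+R1-L0-L1)
print('x ang',np.degrees(np.arctan2(d[1],d[0])),'y ang',np.degrees(np.arctan2(n[1],n[0])))
a,b=f(388,160,.076),f(420,390,.076);print('plate',a,b,np.degrees(np.arctan2(*(b-a)[1::-1])))
cs=[f(*c,.014) for c in [(270,157),(505,118),(537,345),(312,388)]];print('base',np.mean(cs,0),[np.degrees(np.arctan2(*(v)[1::-1])) for v in (cs[1]-cs[0],cs[2]-cs[1],cs[3]-cs[0])],[np.linalg.norm(cs[i]-cs[i-1]) for i in range(4)])
c=proj(p,[.4843,-.2634,.09]);print(c)
o=get_obs();T=R.from_quat(o['tool_rot']).as_matrix();print(o['position'],T,'tool y ang',np.degrees(np.arctan2(T[1,1],T[0,1])))
```

```text
handles [ 0.4631 -0.2851  0.141 ] [ 0.4831 -0.2905  0.141 ] [ 0.4728 -0.2408  0.141 ] [ 0.4931 -0.2461  0.141 ] mid [ 0.478  -0.2656  0.141 ] 0.04544790813260347
x ang -15.005337134666192 y ang 77.47449253763651
plate [ 0.4485 -0.2579  0.076 ] [ 0.5163 -0.2757  0.076 ] -14.718138859157257
base [ 0.4834 -0.2683  0.014 ] [np.float64(76.96937300271959), np.float64(-12.950578149010598), np.float64(-13.853526337697033)] [np.float64(0.08344131879428561), np.float64(0.08216824871625313), np.float64(0.08060488298954076), np.float64(0.08352711615459296)]
[316.1115 161.8496]
[ 0.5073 -0.2666  0.2512] [[ 0.0268  0.3774  0.9257]
 [-0.0063  0.9261 -0.3773]
 [-0.9996  0.0043  0.0272]] tool y ang 67.82858833797783
```

```bash
python3 -m inch '[[72,[0,0,0],[-8.7,1.5,0]],[72,[20,-3,-14],[0,0,0]],[72,[20,-3,-14],[0,0,0]],[72,[20,0,0],[0,0,0]],[72,[0,0,0],[0,0,0]]]'
cat > st.py <<'E'
from h import *
import sys
np.set_printoptions(precision=4,suppress=True)
o=get_obs();T=R.from_quat(o['tool_rot']).as_matrix();print(o['time'],o['position'],o['grip_width'],o['ft_force'],'x',T[:,0],'y ang',np.degrees(np.arctan2(T[1,1],T[0,1])))
if len(sys.argv)>1:
    g=np.array(eval(sys.argv[1]));print('shift mm',1000*T.T@(g-o['position']))
    if len(sys.argv)>2: # desired rotation: tool x, tool y
        x,y=[np.array(v,float)/np.linalg.norm(v) for v in eval(sys.argv[2])]
        G=np.array([x,y,np.cross(x,y)]).T
        print('turn deg',np.degrees(R.from_matrix(T.T@G).as_rotvec()))
E
python3 st.py '[.478,-.2656,.103]' '[[0,0,-1],[.2334,.9724,0]]'; python3 -c "
from h import *
save('wrist','w3.png',(160,100,560,400),2)"
```

```text
time: 4.5
position: [0.4798, -0.2665, 0.1965]
tool_rot: [0.079, 0.699, -0.082, 0.706]
ft_force: [-0.1, -0.1, 0.4]
grip_width: 0.0722
4.5 [ 0.4798 -0.2665  0.1965] 0.07223370525203422 [-0.087  -0.1183  0.4431] x [ 0.0105 -0.0061 -0.9999] y ang 76.92809806370406
shift mm [93.4748  0.7917 -3.05  ]
turn deg [0.4264 0.6653 0.2049]
```

View pics/w3.png

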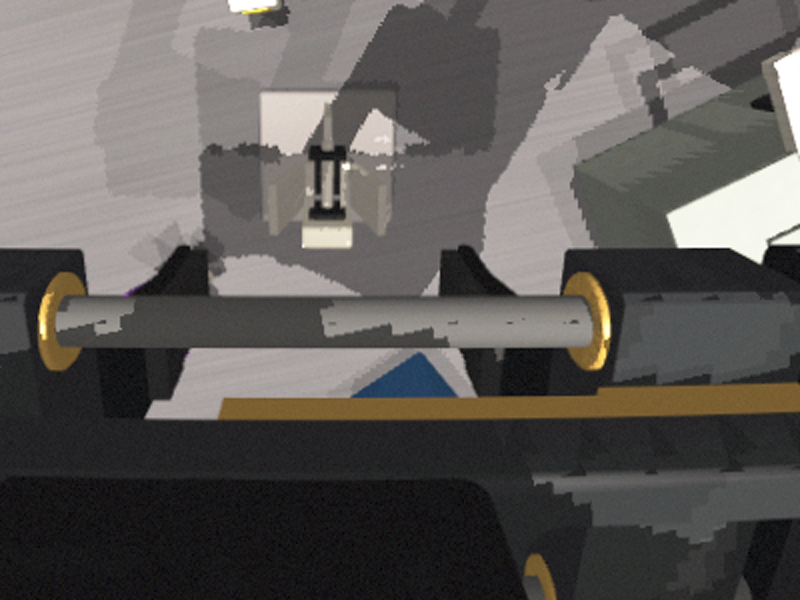

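Crop w3 shows the peg upright and aligned, its centre at crop column 328, midway between the finger tips (205 and 442). I'll descend.

```bash
python3 -m inch '[[72,[25,0,-1],[0.4,0.6,0]],[72,[25,1,-1],[0,0,0]],[72,[25,0,-1],[0,0,0]],[72,[18,0,0],[0,0,0]],[72,[0,0,0],[0,0,0]]]'; python3 st.py '[.478,-.2656,.103]' '[[0,0,-1],[.2334,.9724,0]]'
```

```text
time: 5.18
position: [0.4848, -0.2704, 0.1106]
tool_rot: [0.077, 0.696, -0.088, 0.708]
ft_force: [-0.0, 0.2, -0.0]
grip_width: 0.072
5.175 [ 0.4848 -0.2704  0.1106] 0.07202148102240585 [-0.0399  0.1581 -0.0171] x [ 0.0157 -0.0173 -0.9997] y ang 76.60107194266594
shift mm [ 7.441   3.2191 -7.8528]
turn deg [0.1054 1.1082 0.7548]
```

```bash
python3 -m inch '[[72,[8,3,-8],[0,1.1,0.8]],[72,[0,0,0],[0,0,0]]]'; python3 st.py '[.478,-.2656,.103]' '[[0,0,-1],[.2334,.9724,0]]'
```

```text
time: 5.42
position: [0.4789, -0.2665, 0.1044]
tool_rot: [0.082, 0.701, -0.083, 0.703]
ft_force: [0.1, 0.6, -0.3]
grip_width: 0.072
5.425 [ 0.4789 -0.2665  0.1044] 0.0720159155222628 [ 0.0948  0.555  -0.2967] x [ 0.0027 -0.0011 -1.    ] y ang 76.63220854084462
shift mm [ 1.377   0.7125 -1.0664]
turn deg [0.1293 0.1641 0.0235]
```

```bash
python3 -m inch '[[24,[0,0,0],[0,0,0]],[24,[0,0,0],[0,0,0]],[24,[0,0,0],[0,0,0]],[24,[0,0,0],[0,0,0]],[24,[0,0,0],[0,0,0]],[24,[0,0,0],[0,0,0]]]' 28; python3 st.py '[.478,-.2656,.103]' '[[0,0,-1],[.2334,.9724,0]]'
```

```text
time: 6.18
position: [0.4802, -0.2674, 0.1095]
tool_rot: [0.081, 0.7, -0.083, 0.705]
ft_force: [-0.7, 0.5, 0.1]
grip_width: 0.0262
6.175 [ 0.4802 -0.2674  0.1095] 0.026153590902155348 [-0.6928  0.4931  0.0831] x [ 0.0066 -0.0044 -1.    ] y ang 76.64970619952929
shift mm [ 6.4486  1.2463 -2.5584]
turn deg [0.1474 0.4245 0.1559]
```

```bash
python3 -m inch '[[24,[-15,0,0],[0,0.4,0]],[24,[-25,0,0],[0,0,0]],[24,[-35,0,0],[0,0,0]],[24,[-35,0,0],[0,0,0]],[24,[-35,0,0],[0,0,0]],[24,[0,0,0],[0,0,0]]]'; python3 st.py '[.53,.173,.27]' '[[0,0,-1],[.9703,.242,0]]'
```

```text
time: 6.92
position: [0.4791, -0.2666, 0.257]
tool_rot: [0.081, 0.704, -0.083, 0.701]
ft_force: [-0.2, 0.1, -1.5]
grip_width: 0.0257
6.925 [ 0.4791 -0.2666  0.257 ] 0.025669034091456606 [-0.2318  0.1275 -1.4716] x [-0.0038 -0.0014 -1.    ] y ang 76.67950762573012
shift mm [-13.7545 439.4904 -51.8034]
turn deg [62.6749 -0.1051  0.2193]
```

```bash
python3 -m inch '[[24,[-5,30,-4],[0,0,0]],[24,[-5,48,-6],[0,0,0]],[24,[-4,50,-6],[0,0,0]],[24,[0,50,-6],[0,0,0]],[24,[0,50,-6],[0,0,0]],[24,[0,50,-6],[0,0,0]],[24,[0,50,-6],[0,0,0]],[24,[0,48,-6],[0,0,0]],[24,[0,35,-4],[0,0,0]],[24,[0,0,0],[0,0,0]]]'; python3 -m inch '[[24,[0,0,0],[9,0,0]],[24,[0,0,0],[10,0,0]],[24,[0,0,0],[10,0,0]],[24,[0,0,0],[10,0,0]],[24,[0,0,0],[10,0,0]],[24,[0,0,0],[10,0,0]],[24,[0,0,0],[0,0,0]]]'; python3 st.py '[.53,.173,.2]' '[[0,0,-1],[.9703,.242,0]]'
python3 - <<'E'
from h import *
np.set_printoptions(precision=4,suppress=True)
s=imaging.camera_params('scene');t=imaging.camera_params('top')
b=imaging.camera('scene'); a=imaging.camera('top')
T={c:{n:[(np.round(d['pixel'],1).tolist(),round(d['confidence'],2)) for d in imaging.tip_of(c,n)] for n in ['tab','logger','logger_grip','lid_bar']} for c in ['scene','top']}
print(T)
c=proj(s,[.53,.173,.15]).astype(int);x,y=c[0]-60,c[1]-50;
d=proj(t,[.53,.173,.15]).astype(int);x2,y2=d[0]-60,d[1]-50;print(x,y,x2,y2)
o=np.hstack([cv2.resize(b[y:y+130,x:x+100],None,fx=4,fy=4,interpolation=3),cv2.resize(a[y2:y2+130,x2:x2+100],None,fx=4,fy=4,interpolation=3)])
cv2.imwrite('pics/c5.png',o[:,:,::-1])
E
```

```text
time: 8.18
position: [0.5194, 0.1572, 0.2548]
tool_rot: [0.083, 0.712, -0.084, 0.692]
ft_force: [-0.2, -0.5, -1.4]
grip_width: 0.0256
time: 9.05
position: [0.513, 0.1498, 0.2448]
tool_rot: [0.417, 0.575, -0.44, 0.55]
ft_force: [-0.9, 0.1, -0.0]
grip_width: 0.0253
9.05 [0.513  0.1498 0.2448] 0.025303626512573774 [-0.9056  0.1358 -0.0347] x [-0.0481 -0.0042 -0.9988] y ang 15.412070292596935
shift mm [ 43.8722  24.6517 -17.4514]
turn deg [ 1.3956 -0.4698  2.729 ]
{'scene': {'tab': [([358.4, 205.0], 0.56)], 'logger': [([177.1, 172.6], 0.85), ([350.1, 156.5], 0.56), ([240.7, 150.8], 0.51)], 'logger_grip': [([352.8, 139.0], 0.86), ([242.6, 143.2], 0.86), ([174.7, 165.6], 0.83)], 'lid_bar': [([303.6, 169.8], 0.88)]}, 'top': {'tab': [], 'logger': [([430.1, 254.4], 0.64), ([462.6, 192.2], 0.62)], 'logger_grip': [([433.1, 257.0], 0.75), ([463.2, 191.6], 0.63), ([181.2, 154.4], 0.29)], 'lid_bar': [([336.6, 222.2], 0.74)]}}
296 138 211 145
```

View pics/c5.png

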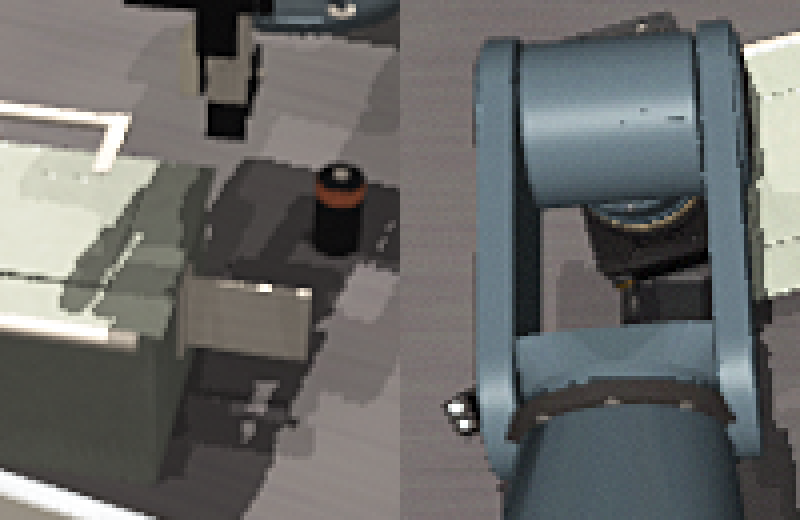

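Crop c5 shows the peg held vertically above and beyond the tab, whose top edge runs at scene (344,207)–(374,210); the cell behind is clear. Aligning over the tab, then a wrist look.

```bash
python3 -m inch '[[24,[0,12,-9],[1.4,-0.5,2.7]],[24,[0,12,-9],[0,0,0]],[24,[0,0,0],[0,0,0]]]'; python3 st.py '[.53,.174,.235]' '[[0,0,-1],[.9703,.242,0]]'
python3 - <<'E'
from h import *
np.set_printoptions(precision=4,suppress=True)
s=imaging.camera_params('scene')
print(atz(s,(343.5,206.7),.095),atz(s,(374,210.5),.095))
p=imaging.camera_params('wrist')
c=proj(p,[.53,.174,.095]).astype(int);print(c,[n['pixel'] for n in (save('wrist','w6.png',(220,80,420,230),4) is not None and imaging.tip_of('wrist','tab'))])
import pickle;pickle.dump(p,open('p6.pkl','wb'))
E
```

```text
time: 9.93
position: [0.5335, 0.1754, 0.2459]
tool_rot: [0.436, 0.556, -0.434, 0.558]
ft_force: [-0.6, -0.3, -0.3]
grip_width: 0.0253
9.925 [0.5335 0.1754 0.2459] 0.025268952479491714 [-0.6069 -0.3261 -0.3482] x [ 0.0035 -0.0002 -1.    ] y ang 14.037694382091653
shift mm [10.9361 -3.771   0.4485]
turn deg [ 0.0333  0.0593 -0.1891]
[0.5405 0.1471 0.095 ] [0.522  0.2171 0.095 ]
[318 186] [[322.7, 183.2]]
```

View pics/w6.png

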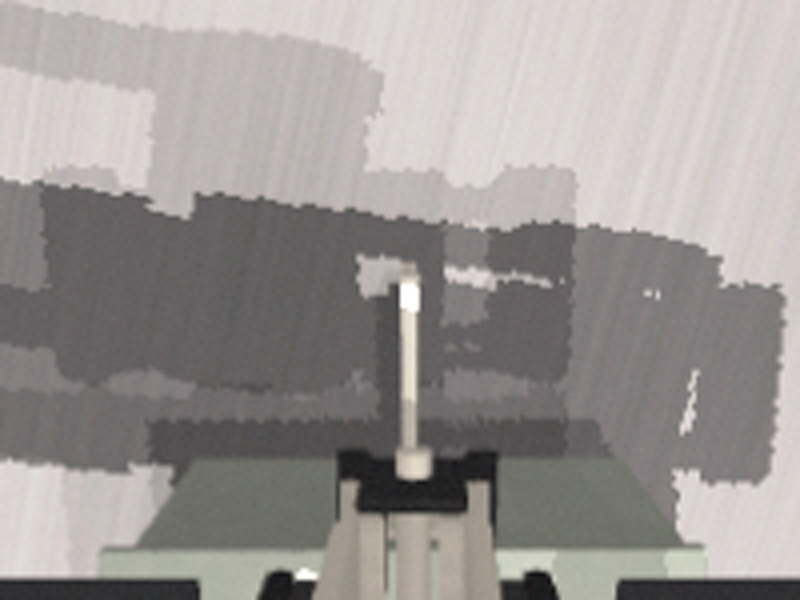

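w6 shows the tab's top edge running vertically at crop column 409 from its outer end at row 275 (native (322,149)), and the held peg's near end at crop (414,463), almost exactly in line with it.

Run:
```python
from h import *
import pickle
np.set_printoptions(precision=4,suppress=True)
p=pickle.load(open('p6.pkl','rb'));f=lambda x,y,z:atz(p,(220+x/4,80+y/4),z)
e=f(409,276,.095);m=f(408.5,440,.095);print('tab end',e,m,'dir',np.degrees(np.arctan2(*(e-m)[1::-1])))
u=np.array([-.242,.9703,0]);print('tab mid',e-.038*u)
l=f(414,463,.2245);print('logger -x end',l,'origin',l-.02*u)
```

```text
tab end [0.5239 0.2164 0.095 ] [0.5351 0.171  0.095 ] dir 103.93126247882098
tab mid [0.5331 0.1795 0.095 ]
logger -x end [0.5288 0.1976 0.2245] origin [0.5336 0.1782 0.2245]
```

```bash
python3 -m inch '[[24,[25,0,-2],[0,0,0]],[24,[25,0,0],[0,0,0]],[24,[15,0,0],[0,0,0]],[24,[0,0,0],[0,0,0]]]'; python3 st.py '[.533,.177,.16]' '[[0,0,-1],[.9703,.242,0]]'
```

```text
time: 10.52
position: [0.5326, 0.1756, 0.1795]
tool_rot: [0.435, 0.556, -0.435, 0.558]
ft_force: [0.1, -0.1, 0.4]
grip_width: 0.0253
10.525 [0.5326 0.1756 0.1795] 0.02525549641129018 [ 0.1443 -0.0956  0.3772] x [ 0.0021 -0.0014 -1.    ] y ang 14.00843453392499
shift mm [19.5444  0.6582 -1.2659]
turn deg [ 0.0041  0.108  -0.0969]
```

```bash
python3 -m inch '[[24,[15,0,-1],[0,0,0]],[24,[13,0.5,0],[0,0,0]],[24,[10,0,0],[0,0,0]],[24,[5,0,0],[0,0,0]],[24,[3,0,0],[0,0,0]]]'; python3 st.py '[.533,.177,.1285]' '[[0,0,-1],[.9703,.242,0]]'
```

```text
time: 11.15
position: [0.5346, 0.1768, 0.1321]
tool_rot: [0.436, 0.555, -0.434, 0.559]
ft_force: [0.2, -0.2, -0.1]
grip_width: 0.0254
11.15 [0.5346 0.1768 0.1321] 0.02537837178757606 [ 0.2169 -0.2216 -0.1347] x [ 0.0056 -0.001  -1.    ] y ang 14.007906263966046
shift mm [ 3.5923 -1.5301 -0.591 ]
turn deg [ 0.0033  0.1343 -0.2954]
```

```bash
python3 -m inch '[[24,[5,-1,0],[0,0,-0.3]],[24,[3,0,0],[0,0,0]],[24,[3,0,0],[0,0,0]]]'; python3 st.py; python3 -m inch '[[24,[3,0,0],[0,0,0]],[24,[3,0,0],[0,0,0]]]'; python3 st.py
```

```text
time: 11.52
position: [0.5354, 0.1773, 0.1277]
tool_rot: [0.436, 0.556, -0.434, 0.559]
ft_force: [-6.3, -0.8, 18.7]
grip_width: 0.0253
11.525 [0.5354 0.1773 0.1277] 0.025280278634630393 [-6.2637 -0.7655 18.7239] x [ 0.0052 -0.0016 -1.    ] y ang 14.047552765249142
time: 11.78
position: [0.5353, 0.1772, 0.1278]
tool_rot: [0.436, 0.555, -0.434, 0.56]
ft_force: [-5.6, -0.8, 17.2]
grip_width: 0.0251
11.775 [0.5353 0.1772 0.1278] 0.025134391359186742 [-5.5644 -0.8323 17.1729] x [ 0.0071 -0.0022 -1.    ] y ang 14.111368907593814
```

Contact force of 17–19 N at TCP z 0.128, where the seat was predicted (0.1285), so it is fully down. I'll release it.

```bash
python3 -m inch '[[74,[-1,-1,0],[0,0,0]],[74,[0,0,0],[0,0,0]],[74,[0,0,0],[0,0,0]],[74,[0,0,0],[0,0,0]]]'; python3 st.py; python3 -m inch '[[74,[-15,0,0],[0,0,0]],[74,[-25,0,0],[0,0,0]],[74,[-30,0,0],[0,0,0]],[74,[-30,0,0],[0,0,0]],[74,[-20,0,0],[0,0,0]],[74,[0,0,0],[0,0,0]]]'; python3 st.py
python3 - <<'E'
from h import *
np.set_printoptions(precision=4,suppress=True)
s=imaging.camera_params('scene');p=imaging.camera_params('wrist')
b=imaging.camera('scene'); a=imaging.camera('wrist')
lg=imaging.tip_of('scene','logger'),imaging.tip_of('wrist','logger')
for l in lg: print([(np.round(d['pixel'],1).tolist(),round(d['confidence'],2)) for d in l])
print(proj(s,[.533,.1795,.107]),proj(p,[.533,.1795,.107]))
o=np.hstack([cv2.resize(b[130:260,300:400],None,fx=4,fy=4,interpolation=3),cv2.resize(a[90:220,270:370],None,fx=4,fy=4,interpolation=3)])
cv2.imwrite('pics/c7.png',o[:,:,::-1])
import pickle;pickle.dump(p,open('p7.pkl','wb'))
E
```

```text
time: 12.28
position: [0.5344, 0.177, 0.1294]
tool_rot: [0.436, 0.555, -0.434, 0.56]
ft_force: [-0.0, -0.0, 0.6]
grip_width: 0.0577
12.275 [0.5344 0.177  0.1294] 0.05766562501272626 [-0.0238 -0.0356  0.576 ] x [ 0.0082 -0.0022 -1.    ] y ang 14.120327613380914
time: 13.02
position: [0.5355, 0.1776, 0.2576]
tool_rot: [0.438, 0.553, -0.432, 0.562]
ft_force: [0.4, -0.0, -0.6]
grip_width: 0.074
13.025 [0.5355 0.1776 0.2576] 0.07395141441849791 [ 0.4053 -0.032  -0.608 ] x [ 0.0142 -0.0013 -0.9999] y ang 14.106045895107064
[([240.7, 147.6], 0.88), ([176.2, 172.4], 0.57), ([357.9, 201.5], 0.55)]
[([315.3, 184.8], 0.96)]
[357.5329 204.6701] [318.614  183.5879]
```

View pics/c7.png

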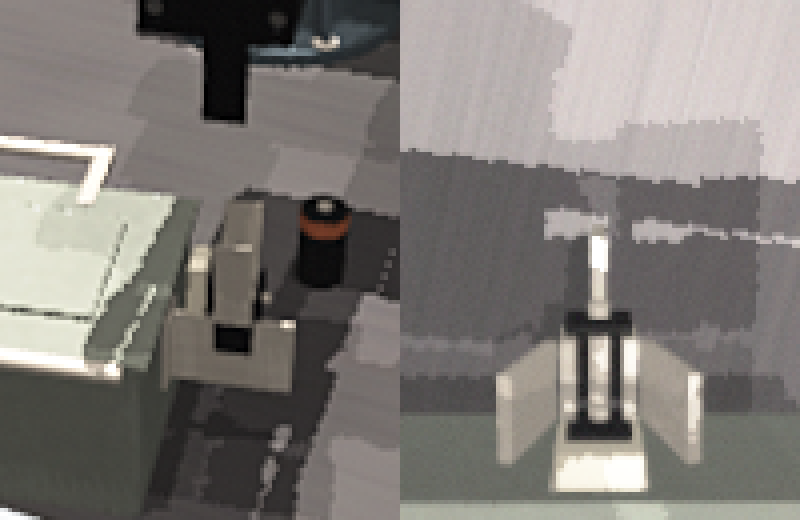

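c7 shows the peg seated on the tab and released: handles are symmetric and spread, and the pod is clear of the wall. Next I'll go above the bar at about (0.455,-0.005).

```bash
python3 st.py '[.4546,-.0045,.24]' '[[0,0,-1],[.9705,.241,0]]'
```

```text
13.225 [0.5333 0.1772 0.254 ] 0.07396885399877058 [0.242  0.7767 0.9068] x [ 0.0065 -0.0022 -1.    ] y ang 14.10379496891407
shift mm [  13.926  -120.7126  157.0198]
turn deg [ 0.1573  0.2151 -0.3307]
```

```bash
python3 -m inch '[[34,[0,-25,32],[0,0,-0.4]],[34,[0,-32,42],[0,0,0]],[34,[0,-32,42],[0,0,0]],[34,[0,-25,32],[0,0,0]],[34,[0,-6,8],[0,0,0]],[34,[0,0,0],[0,0,0]]]';python3 st.py '[.4546,-.0045,.24]' '[[0,0,-1],[.9705,.241,0]]'
python3 - <<'E'
from h import *
import pickle
np.set_printoptions(precision=4,suppress=True)
p=imaging.camera_params('wrist')
save('wrist','w8.png',(170,60,470,260),2.6)
print(proj(p,[.4546,-.0045,.114]),[(np.round(d['pixel'],1),d['confidence']) for d in imaging.tip_of('wrist','lid_bar')])
pickle.dump(p,open('p8.pkl','wb'))
E
```

```text
time: 13.98
position: [0.4508, -0.0069, 0.2486]
tool_rot: [0.431, 0.561, -0.437, 0.555]
ft_force: [0.0, 0.5, 0.1]
grip_width: 0.0346
13.975 [ 0.4508 -0.0069  0.2486] 0.034552818196639974 [0.0111 0.4578 0.1361] x [-0.0113 -0.0018 -0.9999] y ang 14.193922126064448
shift mm [ 8.53    4.3599 -1.434 ]
turn deg [ 0.2477 -0.0578  0.6513]
[327.4404 188.3767] [(array([323.6, 187.3]), 0.81)]
```

View pics/w8.png

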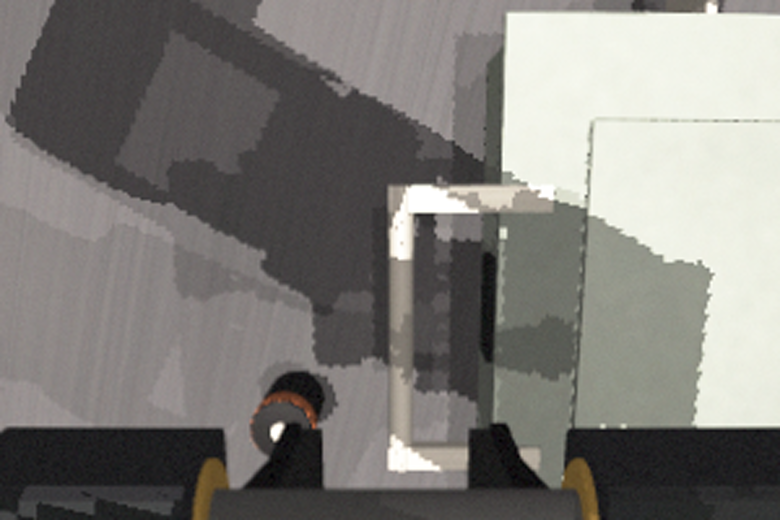

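w8 shows the bar as the vertical strip at crop column 400, rows 187–468 (native middle about (324,186)), the lid edge at column 495, and a cell at (280,415) in front.

```bash
python3 - <<'E'
from h import *
import pickle
np.set_printoptions(precision=4,suppress=True)
p=pickle.load(open('p8.pkl','rb'));f=lambda x,y,z:atz(p,(170+x/2.6,60+y/2.6),z)
a,b=f(400,187,.116),f(400,468,.116);print(a,b,(a+b)/2,np.linalg.norm(a-b),np.degrees(np.arctan2(*(a-b)[1::-1])))
print('cell',f(280,430,.058))
E
python3 -m inch '[[34,[25,3,-1],[0,0,0.6]],[34,[25,0,0],[0,0,0]],[34,[15,0,0],[0,0,0]],[34,[0,0,0],[0,0,0]]]'; python3 st.py '[.452,-.006,.095]' '[[0,0,-1],[.9705,.241,0]]'
```

```text
[0.4359 0.0527 0.116 ] [ 0.4656 -0.0634  0.116 ] [ 0.4508 -0.0053  0.116 ] 0.11979936279174107 104.34452084179132
cell [ 0.4064 -0.083   0.058 ]
time: 14.58
position: [0.457, -0.0, 0.1821]
tool_rot: [0.433, 0.559, -0.431, 0.561]
ft_force: [-0.2, -0.1, -0.1]
grip_width: 0.0339
14.575 [ 0.457  -0.      0.1821] 0.033881685849763525 [-0.23   -0.0633 -0.0726] x [ 0.0032  0.0014 -1.    ] y ang 14.720081156397761
shift mm [87.0934 -6.6987  4.5236]
turn deg [ 0.7742 -0.0318 -0.1996]
```

```bash
python3 -m inch '[[34,[25,-6,4],[0.7,0,-0.2]],[34,[20,0,0],[0,0,0]],[34,[0,0,0],[0,0,0]]]'; python3 st.py '[.452,-.005,.095]' '[[0,0,-1],[.9705,.241,0]]'
```

```text
time: 14.95
position: [0.4556, -0.0037, 0.1379]
tool_rot: [0.435, 0.557, -0.433, 0.56]
ft_force: [0.3, 0.5, 1.2]
grip_width: 0.034
14.95 [ 0.4556 -0.0037  0.1379] 0.03400165355483259 [0.2605 0.4803 1.2107] x [ 0.0052 -0.0003 -1.    ] y ang 14.240140177645461
shift mm [42.8945 -4.0427  0.3065]
turn deg [ 0.294   0.0897 -0.287 ]
```

```bash
python3 -m inch '[[34,[5,-4,0],[0,0,-0.4]],[34,[15,0,0],[0,0,0]],[34,[15,0,0],[0,0,0]],[34,[9,0,0],[0,0,0]],[34,[0,0,0],[0,0,0]]]'; python3 st.py '[.452,-.005,.095]' '[[0,0,-1],[.9705,.241,0]]'
```

```text
time: 15.58
position: [0.4553, -0.0047, 0.0964]
tool_rot: [0.434, 0.556, -0.433, 0.561]
ft_force: [-0.3, -0.0, 0.4]
grip_width: 0.0337
15.575 [ 0.4553 -0.0047  0.0964] 0.03373727368358653 [-0.3469 -0.0131  0.3535] x [ 0.0067 -0.0045 -1.    ] y ang 14.372719099963781
shift mm [ 1.4227 -3.283  -0.5026]
turn deg [ 0.4259  0.3466 -0.3089]
```

Straddling the bar with no contact. I'll close.

```bash
python3 -m inch '[[4,[0,-3,0],[0,0,-0.3]],[4,[0,0,0],[0,0,0]],[4,[0,0,0],[0,0,0]],[4,[0,0,0],[0,0,0]],[4,[0,0,0],[0,0,0]]]' 40; python3 st.py '[.452,-.005,.095]' '[[0,0,-1],[.9705,.241,0]]'
```

```text
time: 16.2
position: [0.4514, -0.0059, 0.0976]
tool_rot: [0.431, 0.557, -0.435, 0.56]
ft_force: [-0.3, -0.2, -1.5]
grip_width: 0.0085
16.2 [ 0.4514 -0.0059  0.0976] 0.00853739412223285 [-0.3444 -0.1531 -1.5298] x [ 0.0004 -0.007  -1.    ] y ang 14.431432043245191
shift mm [ 2.5918  0.8415 -0.7533]
turn deg [0.4858 0.3939 0.0785]
```

```bash
cat > arc.py <<'E'
from h import *
import sys
np.set_printoptions(precision=2,suppress=True)
o=get_obs();T=R.from_quat(o['tool_rot']).as_matrix()
ex=np.array([.9698,.2440,0]);H=np.array([.4514,-.0059,0])+.205*ex;H[2]=.110
dz0=.114-.0976+ -0.019*0
g=np.array(o['position'])+[0,0,dz0]  # bar centre if held without slip
v=g-H;x=v@ex*1000;z=v[2]*1000
th=np.degrees(np.arctan2(z,-x)-np.arctan2(4,205))
print('t',o['time'],'theta',th,'radius',np.hypot(x,z),'(205.04) lateral',1000*(v@[-ex[1],ex[0],0]),'F',np.array(o['ft_force']),'w',o['grip_width'],'tilt',T[:,0],'vmax',np.abs(o['joint_velocities']).max())
for t in sys.argv[1:]:
    a=np.radians(float(t));tg=H+ex*(-.205*np.cos(a)+.004*np.sin(a))+np.array([0,0,.205*np.sin(a)+.004*np.cos(a)])
    print(t,'shift mm',1000*T.T@(tg-g))
E
python3 -m inch '[[4,[-10,0,0],[0,0,0]],[4,[-15,1,0],[0,0.4,0]],[4,[-15,2,0],[0,0,0]],[4,[-15,3,0],[0,0,0]]]'; python3 arc.py 20 30
```

```text
time: 16.7
position: [0.46, -0.0038, 0.1543]
tool_rot: [0.435, 0.558, -0.433, 0.559]
ft_force: [3.8, 1.5, -5.6]
grip_width: 0.0087
t 16.7 theta 16.081271227330113 radius 205.33511384151188 (205.04) lateral -0.011775434680588726 F [ 3.83  1.55 -5.57] w 0.008672240295260796 tilt [ 0.  0. -1.] vmax 0.35518703694063053
20 shift mm [-13.14   4.92  -0.01]
30 shift mm [-45.18  20.76   0.02]
```

```bash
python3 -m inch '[[4,[-14,5,0],[0,0,0]],[4,[-16,7,0],[0,0,0]],[4,[-15,8,0],[0,0,0]],[4,[-14,9,0],[0,0,0]]]'; python3 arc.py 40 50
```

```text
time: 17.2
position: [0.4892, 0.0037, 0.2165]
tool_rot: [0.436, 0.557, -0.432, 0.56]
ft_force: [4.2, -0.2, -6.7]
grip_width: 0.0088
t 17.2 theta 35.37633514235551 radius 206.56379198925936 (205.04) lateral 0.05371275148686322 F [ 4.16 -0.17 -6.73] w 0.00881949299792062 tilt [ 0.01  0.   -1.  ] vmax 0.3467066026767193
40 shift mm [-11.91  11.66   0.09]
50 shift mm [-36.54  37.56   0.18]
```

```bash
python3 -m inch '[[4,[-12,12,0],[0,0,0]],[4,[-12,12,0],[0,0,0]],[4,[-10,13,0],[0,0,0]],[4,[-5,7,0],[0,0,0]],[4,[0,0,0],[0,0,0]]]'; python3 arc.py 60
```

```text
time: 17.82
position: [0.526, 0.013, 0.2577]
tool_rot: [0.43, 0.56, -0.436, 0.558]
ft_force: [0.5, -2.3, -4.1]
grip_width: 0.0086
t 17.825 theta 50.91379788699641 radius 208.136487526603 (205.04) lateral 0.14064774852722006 F [ 0.53 -2.34 -4.06] w 0.008577809673668444 tilt [-0.01 -0.01 -1.  ] vmax 0.018454979813805866
60 shift mm [-15.72  28.86   0.35]
```

```bash
python3 -m inch '[[4,[-7,11,0],[0,0,0]],[4,[-6,11,0],[0,0,0]],[4,[-2,5,0],[0,0,0]],[4,[0,0,0],[0,0,0]]]'; python3 arc.py 60
python3 - <<'E'
from h import *
np.set_printoptions(precision=2,suppress=True)
s=imaging.camera_params('scene');b=save('scene','s9.png',(200,80,400,230),4)
print([(d['pixel'],d['confidence']) for d in imaging.tip_of('scene','lid_bar')])
ex=np.array([.9698,.2440,0]);ey=np.array([-.244,.9698,0]);H=np.array([.4514,-.0059,0])+.205*ex;H[2]=.110
for t in [50,55,60,65]:
    a=np.radians(t)
    P=lambda r,y,h=0:(proj(s,H+ey*y+ex*(-r*np.cos(a)+h*np.sin(a))+np.array([0,0,r*np.sin(a)+h*np.cos(a)]))-[200,80])*4
    print(t,'front L corner',P(.165,.12,.004),'front R',P(.165,-.12,.004),'bar ends',P(.205,.06,.004),P(.205,-.06,.004))
E
```

```text
time: 18.32
position: [0.5461, 0.0181, 0.2728]
tool_rot: [0.425, 0.564, -0.441, 0.554]
ft_force: [-0.3, -2.0, -2.9]
grip_width: 0.0084
t 18.325 theta 57.96533271333379 radius 208.84965707458855 (205.04) lateral 0.1787713221355 F [-0.35 -2.03 -2.93] w 0.008394398092083432 tilt [-0.02 -0.01 -1.  ] vmax 0.013230932519462892
60 shift mm [-0.57  8.25  0.23]
[([289.2, 126.7], 0.78)]
50 front L corner [574.23 276.77] front R [167.74 233.68] bar ends [478.63 195.45] [275.59 175.62]
55 front L corner [570.54 273.95] front R [158.49 230.4 ] bar ends [472.36 190.36] [265.87 170.31]
60 front L corner [566.45 273.38] front R [148.75 229.25] bar ends [465.52 187.96] [255.49 167.61]
65 front L corner [561.99 275.17] front R [138.56 230.32] bar ends [458.15 188.43] [244.5  167.71]
```

View pics/s9.png

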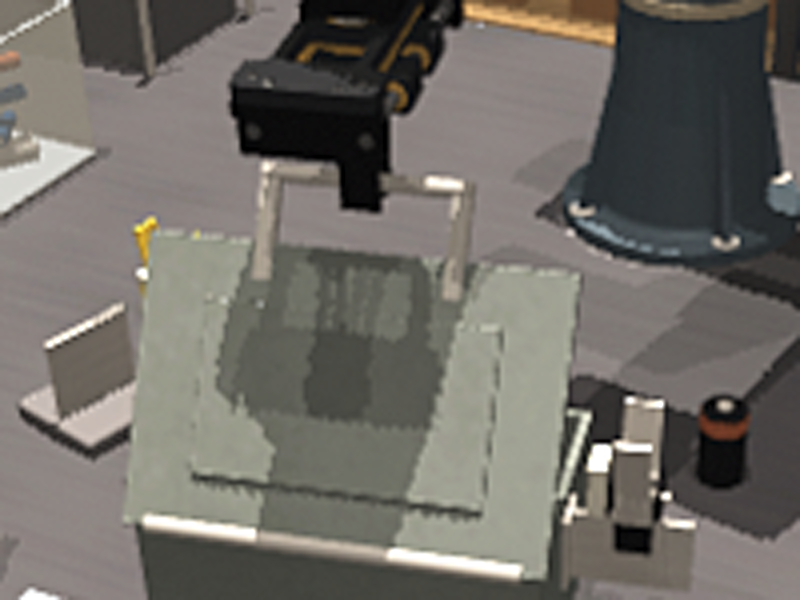

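s9 shows the lid raised with the bar ends at crop (265,170) and (472,187), which fits about 55–57°; the peg is still on the tab at (640,480). I'll nudge a little further.

```bash
python3 -m inch '[[4,[-3,6,0],[0,-1,0]],[4,[-2,4,0],[0,0,0]],[4,[0,0,0],[0,0,0]],[4,[0,0,0],[0,0,0]]]'; python3 arc.py 60
python3 - <<'E'
from h import *
np.set_printoptions(precision=1,suppress=True)
b=save('scene','s10.png',(200,80,400,230),4);print([(d['pixel'],d['confidence']) for d in imaging.tip_of('scene','lid_bar')])
E
```

```text
time: 18.92
position: [0.5539, 0.0199, 0.2777]
tool_rot: [0.419, 0.559, -0.447, 0.558]
ft_force: [-3.3, -3.2, 0.5]
grip_width: 0.0085
t 18.925 theta 60.53444502166516 radius 209.13204101936753 (205.04) lateral -0.01254845619179032 F [-3.28 -3.23  0.45] w 0.008538895074226595 tilt [-0.02 -0.03 -1.  ] vmax 0.0020293119883086695
60 shift mm [ 4.51  0.4  -0.11]
[([290.9, 124.6], 0.74)]
```

View pics/s10.png

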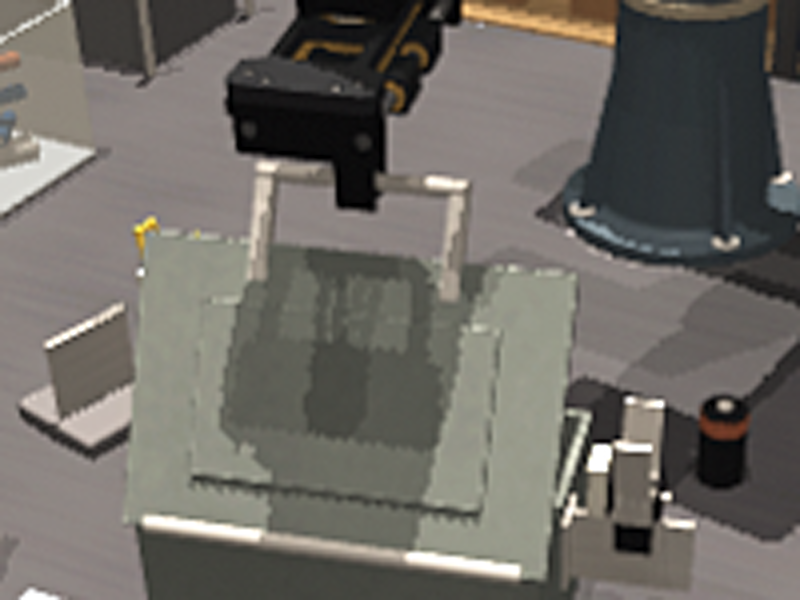

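The bar ends moved to crop (258,168) and (468,187), which fits about 58–60°. The arm is at rest (0.002 rad/s) and the peg hasn't moved. Handing in.

```bash
python3 -c "
from h import *
print(robot.hand_in())"; python3 arc.py
```

```text
the job is handed in; nothing more can be done
None
the job is handed in; nothing more can be done
```

I clipped the logger on the middle of the box's tab and let it go. I then raised the lid to about 60° and handed in at about 19 s, still holding the bar; no verdict was reported.

- **Logger:** it pushed down against 17–19 N at the predicted height (TCP z 0.128 m, predicted 0.1285 m). The close picture after release showed it upright, its handles spread evenly and the pod clear of the box wall. It looked unmoved in the last picture.
- **Lid:** the TCP arc gave 60.5° and the bar ends in the last scene picture fit about 58–60°. Arm joints were at 0.002 rad/s or less, with the grip closed on the bar at 8.5 mm and 40 N.
- **Disagreement:** the radius from the TCP to the estimated hinge grew from 205 to 209 mm during the lift. That suggests a small slip along the pads or a few mm of hinge error; both angle estimates are still inside the ±7° limit.
- **Not checked at the end:** I did not take a final look at all the bystanders. The arm stayed above or clear of them, and I saw no unexpected contact forces on the way.

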